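Sort finished wooden tableware into the drying trays

TASK

Sort the five loose wooden pieces on the bench into the three drying trays by kind: each tray has a sample fixed on its far ledge that shows which kind belongs in it (napkin rings, knife rests, place-card holders). Set every piece on the tray's floor the same way up as it stands now, with pieces in the same tray not touching each other, and leave the wax jar standing where it is.

Things in the scene. Friction and masses are not known exactly. Their poses are not given: they have to be found in the camera images.
- ring_a: loose napkin ring of plain pale wood standing on end: a short tube 46 mm across outside, 32 mm hole, 30 mm high, walls 7 mm. Origin: centre of its underside; z up along its axis. Identical to the other ring. 21 to 42 g.
- ring_b: loose napkin ring of plain pale wood standing on end: a short tube 46 mm across outside, 32 mm hole, 30 mm high, walls 7 mm. Origin: centre of its underside; z up along its axis. Identical to the other ring. 21 to 42 g.
- rest_a: loose knife rest of plain pale wood, dumbbell-like bar lying flat: 72 mm long (its x), two square ends each 14 mm long, 26 mm wide and high, between them a waist 44 mm long, 16 mm wide (along y), from 4 to 22 mm above the underside. Origin: centre of the underside; z up. Identical to the other rest. 21 to 42 g.
- rest_b: loose knife rest of plain pale wood, dumbbell-like bar lying flat: 72 mm long (its x), two square ends each 14 mm long, 26 mm wide and high, between them a waist 44 mm long, 16 mm wide (along y), from 4 to 22 mm above the underside. Origin: centre of the underside; z up. Identical to the other rest. 21 to 42 g.
- card_block: loose place-card holder of plain pale wood, the only loose square block: 45 by 45 mm, 26 mm high, with a slot 5 mm wide and 10 mm deep across the middle of its top (along its x). It can be gripped across either pair of sides. Origin: centre of the underside; z up. 28 to 56 g.
- ring_tray: fixed open aluminium tray for napkin rings. Outside 120 (x) by 170 (y), inside 112 by 162 mm, walls 24 mm high, floor 4 mm thick. Origin: underside, centre of the open part; z up. Beyond its +x wall, away from the robot, a ledge 55 mm deep, 12 mm high bears, 87.5 mm from the origin, a sample fixed for good: a napkin ring standing on end. The trays differ only by sample.
- rest_tray: fixed open aluminium tray for knife rests. Outside 120 (x) by 170 (y), inside 112 by 162 mm, walls 24 mm high, floor 4 mm thick. Origin: underside, centre of the open part; z up. Beyond its +x wall, away from the robot, a ledge 55 mm deep, 12 mm high bears, 87.5 mm from the origin, a sample fixed for good: a knife rest lying flat along the ledge (along the tray's y). The trays differ only by sample.
- block_tray: fixed open aluminium tray for place-card holders. Outside 120 (x) by 170 (y), inside 112 by 162 mm, walls 24 mm high, floor 4 mm thick. Origin: underside, centre of the open part; z up. Beyond its +x wall, away from the robot, a ledge 55 mm deep, 12 mm high bears, 87.5 mm from the origin, a sample fixed for good: a square place-card holder. The trays differ only by sample.
- wax_jar: closed round amber glass jar of wax with a dark lid, 54 mm across, 48 mm high, standing loose in the row among the wooden pieces. Not to be moved. Origin: centre of the underside; z up.

How it is judged:
By the outcome, as a careful person would: the job done as asked, in the order asked, and still so for the second after the job is handed in, with the robot touching nothing.
It also fails if it takes over 112 s, if anything falls off the work surface, if the arm or the gripper's body presses on something with over 40 N, if the wrist force passes 120 N, or if a joint passes its speed limit or range.

ROBOT

A 6-joint arm with a two-finger parallel gripper is mounted at the origin on the work surface. World frame = base frame: x ahead of the robot, y to its left, z up, the work surface at z = 0. Lengths are in m, angles in rad, forces in N, time in s.
With the tool pointing down it reaches from about 0.325 to 0.85 m from the base axis. Payload 4.4 kg.
Tool frame: the origin (TCP) lies at the centre of the arm's flange, where the gripper is bolted on; the fingertips stand tcp_to_tips ahead of it and the grasp point (between the pads) lies 180 mm ahead of it (tcp_to_tips is the distance from the TCP to the fingertips, in m); z points along the fingers, y is the line along which they close (so a half turn about z gives the same grasp; the last joint's range is limited). The gripper opens to 94 mm and grips with 3 to 60 N. Pads are 16 mm wide; open, the fingers measure 119 mm over their backs; the gripper's body (75 mm by 177 mm) begins 78 mm behind the grasp point.
Start: joints at [-1.276, 0.207, 1.542, -0, 1.393, -0.15], TCP at [0.248, -0.519, 0.405] pointing down, gripper open.
Joint ranges: [-2.73, 2.73], [-0.86, 2.22], [0.23, 2.46], [-1.11, 4.25], [0.08, 2.63], [-2.82, 2.82]. Speed limits (rad/s): [2.79, 2.79, 3.14, 3.14, 3.14, 3.14].

INTERFACE

Orientations are given as a unit quaternion [w, x, y, z].
In Python, from plant import * gives the robot as it stands. The module is installed in compiled form; this text tells all that it offers.
- The arm moves only by the shell command python3 -m inch 'ROWS'. ROWS is JSON, a list of rows, each a list of 3 entries, a list of its own where there are three numbers: the turn, a rotation vector about the tool's x, y, z in degrees, then the shift along the tool's x, y, z in mm, then the closure, from 0 (fully open) to 1 (shut). In form: [[[ax, ay, az], [tx, ty, tz], claw], ...]. A call has 1 to 12 rows; each row is the pose to reach, as a shift and turn from the pose commanded when the call began, along the tool's axes at that moment; what a row does not reach only later rows make up. A row lasts 1/12 s, in which the tool goes at most 41.7 mm and 7.16 degrees, less where a joint would pass 70% of its speed; a pose out of reach is approached as far as the arm can. A call with a gripper value outside its range is refused whole. The fingers move at their own pace and stop on an object; the grip force is fixed at half the most. Time passes only in rows, so rows that repeat a pose let the fingers close. It gives the time, the measured TCP pose, the force, the opening and the grip force at its end, in the units of the state.
- sense(): the state, without advancing time (a new reading comes with each control period).
- read_camera(name): name is "scene" or "top" or "wrist"; returns a dict with "image" (480x640x3 uint8, red, green, blue), "depth" (480x640 float32, m along the optical axis (not along the pixel's ray), 0 where there is no reading), "K" (3x3 intrinsics, pixels), "extrinsics" (4x4, takes a point from camera to world coordinates); the wrist camera has in their place "hand_eye" (4x4, takes a point from camera to tool coordinates, whose origin is the TCP and whose axes are the flange's). Camera axes: x right, y down, z forward; pixel columns grow to the right and rows downward; lengths in m; the calibration is good to about 2 mm. The wrist camera is an equidistant fisheye: a pixel r from the principal point sees the ray r / f radians off the axis. A picture is of the moment at which its call begins: read the wrist's pose just before it.
- hand_in(): hands the job in; it is judged then, once.
The state is a dict: "time": time; "joints": joint angles; "qd": joint speeds; "effort": joint torques, N m; "ee_pos": TCP position; "eef_rot": TCP orientation; "contact_force": force on the tool from outside, world axes, zero at the start; "ft_torque": the same for the moment, N m; "opening": opening from 0.0 (shut) to 1.0 (fully open); "finger_force": force on a finger pad.
Only numpy, scipy, OpenCV 4.12 (cv2) and the standard library are available. Lean on these libraries where they do the work, as an engineer would, in place of code of your own. Each camera call takes 0.05 s, during which the arm holds its last target. There are 200 camera calls.

## Working session

There is one attempt and no reset: what is moved stays moved. The work goes in short steps, Python scripts to look and compute and a shell command to move; the robot and the scene stay as the last step left them, time stands still between calls to the robot, and variables do not carry over. Pictures are saved under pics/ and viewed, at most 14 in all, crops included, and the job is handed in when it is done.

```bash
mkdir -p pics
python3 - <<'E'
from plant import *
import cv2,numpy as np
s=sense();print(s)
for n in("top","scene"):
    c=read_camera(n);cv2.imwrite(f"pics/{n}0.png",c["image"][:,:,::-1]);np.savez(f"{n}0.npz",**c);print(c["K"],c["extrinsics"])
E
```

```text
{'time': 0.0, 'joints': array([-1.27547748e+00,  2.07394103e-01,  1.54292146e+00, -4.01323880e-05,
        1.39351748e+00, -1.50513417e-01]), 'qd': array([ 0.00050907,  0.00199558,  0.00036951, -0.000466  ,  0.00110051,
        0.00166592]), 'effort': array([-5.55130118e-04, -3.70876586e+01, -2.81418979e+01,  6.97878515e-02,
        3.60289821e-02, -1.77143952e-04]), 'ee_pos': array([ 0.24781687, -0.51845732,  0.40352044]), 'eef_rot': array([-1.11583329e-03,  9.75255515e-01,  2.21077870e-01, -1.00730423e-04]), 'contact_force': array([-0.19493365,  0.47610847,  0.51576668]), 'ft_torque': array([ 0.02596951,  0.00755369, -0.01220845]), 'finger_force': 0.0, 'opening': 1.0044244545141365}
[[578.68896311   0.         316.3247122 ]
 [  0.         578.68896311 246.17776915]
 [  0.           0.           1.        ]] [[ 0.01504083 -0.99163764  0.12817399  0.34453289]
 [-0.99988163 -0.01450142  0.00514064  0.01373346]
 [-0.00323895 -0.12823614 -0.99173837  1.21567617]
 [ 0.          0.          0.          1.        ]]
[[475.55215542   0.         315.24739103]
 [  0.         475.55215542 240.05337534]
 [  0.           0.           1.        ]] [[-0.79244602  0.46324059 -0.3967839   0.85276406]
 [ 0.60987692  0.59227861 -0.52655122  0.48892042]
 [-0.00891328 -0.65925276 -0.75186857  0.69473419]
 [ 0.          0.          0.          1.        ]]
```

View pics/top0.png

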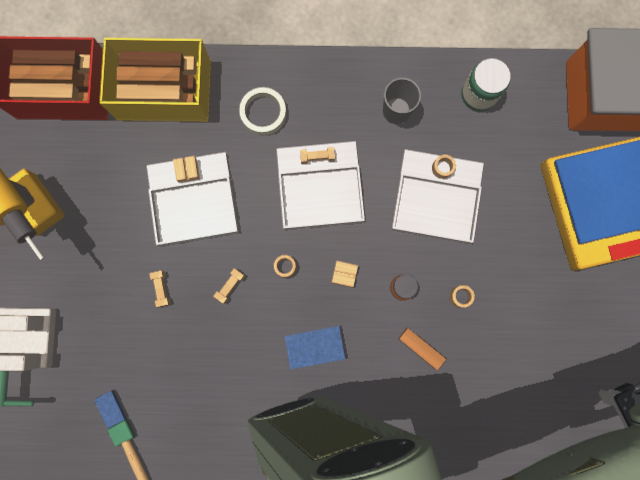

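View pics/scene0.png

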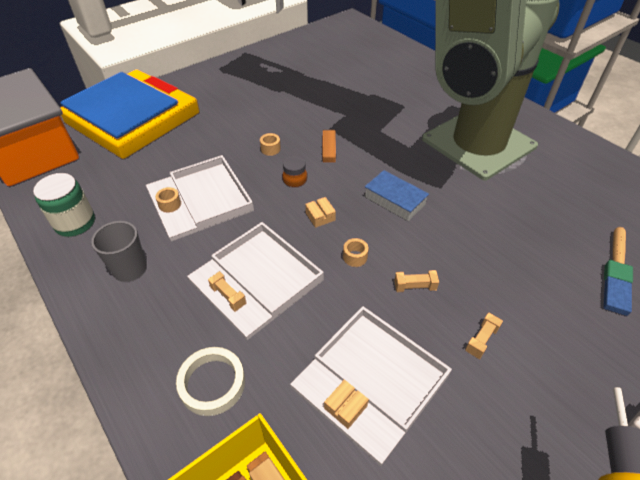

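The top view shows trays left to right: block (193,200), rest (320,187), ring (438,197). The loose pieces are rests at (160,289) and (229,286), rings at (285,266) and (463,296), the block at (345,274) and the jar at (404,287).

```bash
cat > h.py <<'E'
import numpy as np,cv2
def world(c):
    v,u=np.mgrid[:480,:640];K=c["K"];d=c["depth"].astype(float)
    p=np.stack([(u-K[0,2])/K[0,0]*d,(v-K[1,2])/K[1,1]*d,d],-1)
    return p@c["extrinsics"][:3,:3].T+c["extrinsics"][:3,3]
def pieces(c,box=None,zmin=.018,zmax=.07):
    W=world(c);m=((W[...,2]>zmin)&(W[...,2]<zmax)&(c["depth"]>0)).astype(np.uint8)
    n,l,st,ce=cv2.connectedComponentsWithStats(m,connectivity=4)
    for i in range(1,n):
        if not 60<st[i,4]<2500: continue
        q=W[l==i];top=q[q[:,2]>np.percentile(q[:,2],80)-.006]
        (x,y),(w,h),a=cv2.minAreaRect((top[:,:2]*1000).astype(np.float32))
        print(np.round(ce[i]),st[i,4],"c mm %.0f %.0f size %.0f %.0f ang %.0f"%(x,y,w,h,a),"z %.3f"%np.median(top[:,2]))
E
python3 - <<'E'
from h import *
c=dict(np.load("top0.npz"));pieces(c)
W=world(c)
print([np.round(W[p[1],p[0]],3).tolist() for p in [(100,330),(250,240),(530,330),(190,215),(325,200),(435,215)]])
im=c["image"][135:315,130:490,::-1]
cv2.imwrite("pics/crop0.png",cv2.resize(im,None,fx=2.2,fy=2.2,interpolation=cv2.INTER_CUBIC))
E
```

```text
[54. 70.] 1402 c mm 849 590 size 177 120 ang 90 z 0.065
[ 65. 105.] 1105 c mm 795 547 size 115 242 ang 35 z 0.063
[160.  72.] 1562 c mm 849 366 size 184 120 ang 90 z 0.064
[170. 105.] 1133 c mm 794 327 size 114 241 ang 35 z 0.063
[588. 104.] 1327 c mm 808 -546 size 201 98 ang 39 z 0.061
[476.  99.] 402 c mm 820 -314 size 78 33 ang 53 z 0.061
[403.  94.] 382 c mm 817 -155 size 63 34 ang 71 z 0.062
[262. 110.] 772 c mm 791 139 size 100 97 ang 2 z 0.026
[395. 116.] 189 c mm 774 -141 size 59 16 ang 71 z 0.061
[317. 155.] 396 c mm 691 21 size 27 72 ang 6 z 0.038
[440. 194.] 1032 c mm 669 -244 size 45 45 ang 0 z 0.042
[186. 169.] 543 c mm 658 297 size 47 45 ang 11 z 0.039
[321. 196.] 647 c mm 604 12 size 121 170 ang 6 z 0.025
[ 37. 201.] 1457 c mm 587 611 size 121 58 ang 38 z 0.051
[191. 210.] 691 c mm 571 280 size 122 171 ang 11 z 0.025
[284. 266.] 221 c mm 457 85 size 44 44 ang 1 z 0.031
[344. 274.] 448 c mm 442 -39 size 45 45 ang 79 z 0.027
[228. 286.] 351 c mm 414 200 size 26 72 ang 55 z 0.026
[159. 289.] 365 c mm 406 343 size 72 27 ang 15 z 0.026
[404. 287.] 526 c mm 417 -161 size 47 46 ang 46 z 0.049
[463. 296.] 251 c mm 399 -282 size 44 44 ang 46 z 0.031
[ 29. 336.] 2070 c mm 303 611 size 107 119 ang 89 z 0.032
[314. 348.] 1864 c mm 291 21 size 67 112 ang 11 z 0.032
[425. 351.] 237 c mm 287 -204 size 62 29 ang 53 z 0.020
[ 10. 395.] 343 c mm 192 611 size 86 49 ang 43 z 0.066
[108. 403.] 137 c mm 173 435 size 43 28 ang 38 z 0.020
[108. 418.] 120 c mm 147 437 size 47 26 ang 66 z 0.020
[125. 444.] 587 c mm 83 388 size 128 42 ang 30 z 0.021
[[0.319, 0.468, -0.001], [0.512, 0.161, 0.002], [0.333, -0.426, 0.0], [0.564, 0.289, 0.005], [0.601, 0.003, 0.005], [0.571, -0.231, 0.006]]
```

View pics/crop0.png

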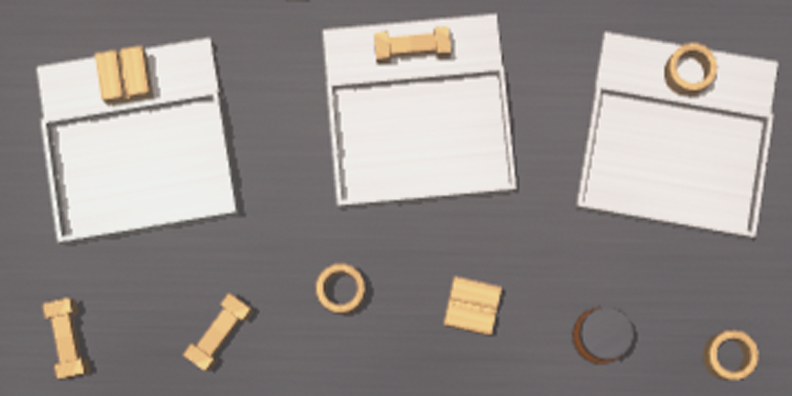

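The crop confirms the layout. The ring tray's far edge runs (605,33) to (777,62), so its yaw is about -9.6°. The depth fits give everything else. Next is a helper that computes tool-frame shifts.

```bash
cat > go.py <<'E'
import sys,numpy as np
from plant import *
from scipy.spatial.transform import Rotation as R
# args: x y z(mm, grasp point) heading(deg of closing line)
x,y,z,h=map(float,sys.argv[1:5]);s=sense()
r=R.from_quat(s["eef_rot"],scalar_first=True)
ya=r.as_matrix()[:,1];psi=np.degrees(np.arctan2(ya[1],ya[0]))
t=r.inv().apply(np.array([x,y,z+180])-s["ee_pos"]*1000)
turn=-((h-psi+90)%180-90)
down=r.inv().apply([0,0,-1])
print("shift",t.round(1),"turn z %.1f"%turn,"psi %.1f"%psi,"tool z",r.as_matrix()[:,2].round(3),"grasp pt",(s["ee_pos"]*1000-[0,0,180]).round(1),"j",s["joints"].round(2),"t",round(s["time"],2),"open",round(s["opening"]*94,1),"F",s["contact_force"].round(1))
E
python3 -c "
import plant;print([ (n,getattr(plant,n)) for n in dir(plant) if 'tip' in n])"
python3 go.py 399 -282 90 -9.6
```

```text
[('tcp_to_tips', 0.1992)]
shift [ 238.3 -147.9  134. ] turn z -54.9 psi -64.5 tool z [-0.001  0.002 -1.   ] grasp pt [ 247.8 -518.5  223.6] j [-1.28  0.21  1.54 -0.    1.39 -0.15] t 0.1 open 94.0 F [-0.7  0.  -0.2]
```

```bash
python3 -m inch '[[[0,0,-55],[238,-148,134],0.25],[[0,0,-55],[238,-148,134],0.25],[[0,0,-55],[238,-148,134],0.25],[[0,0,-55],[238,-148,134],0.25],[[0,0,-55],[238,-148,134],0.25],[[0,0,-55],[238,-148,134],0.25],[[0,0,-55],[238,-148,134],0.25],[[0,0,-55],[238,-148,134],0.25],[[0,0,-55],[238,-148,134],0.25],[[0,0,-55],[238,-148,134],0.25],[[0,0,-55],[238,-148,134],0.25],[[0,0,-55],[238,-148,134],0.25]]'; python3 go.py 399 -282 23 -9.6
python3 - <<'E'
from plant import *
import cv2
c=read_camera("wrist");cv2.imwrite("pics/w1.png",c["image"][:,:,::-1])
E
```

```text
time: 1.1
ee_pos: [0.3988, -0.2841, 0.2716]
eef_rot: [0.001, 0.764, 0.645, -0.0]
contact_force: [-0.4, -0.5, -0.3]
opening: 0.749
finger_force: 0.0
shift [ 2.2 -0.2 68.6] turn z -0.0 psi -9.6 tool z [ 0.001 -0.002 -1.   ] grasp pt [ 398.8 -284.1   91.6] j [-0.8   0.18  1.87 -0.    1.08 -0.63] t 1.1 open 70.4 F [-0.4 -0.5 -0.3]
```

View pics/w1.png

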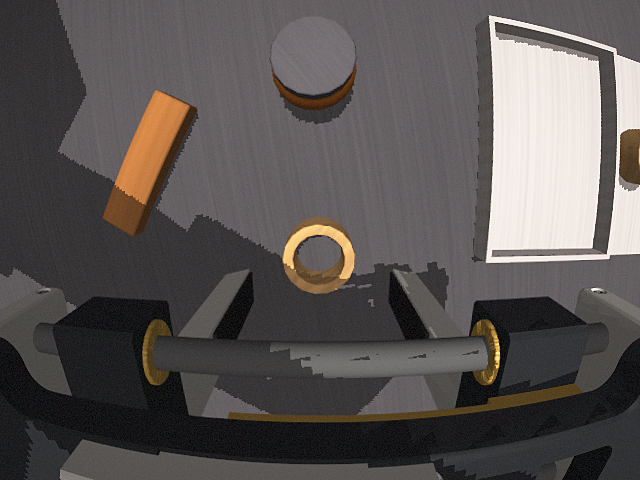

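The wrist view shows the ring at (318,257), centred between the fingers (tips near 250 and 390), with the jar well clear at (313,60). I'll descend and grip.

```bash
python3 -m inch '[[[0,0,0],[2,0,35],0.25],[[0,0,0],[2,0,69],0.25],[[0,0,0],[2,0,69],0.25],[[0,0,0],[2,0,69],0.25],[[0,0,0],[2,0,69],1],[[0,0,0],[2,0,69],1],[[0,0,0],[2,0,69],1],[[0,0,0],[2,0,69],1],[[0,0,0],[2,0,69],1],[[0,0,0],[2,0,69],1],[[0,0,0],[2,0,69],1],[[0,0,0],[2,0,69],1]]'; python3 go.py 577 -266 90 -9.6
```

```text
time: 2.15
ee_pos: [0.3992, -0.2808, 0.202]
eef_rot: [0.0, 0.763, 0.646, -0.0]
contact_force: [-1.3, -0.4, 3.4]
opening: 0.474
finger_force: 29.9
shift [ 43.8 173.  -68. ] turn z 0.2 psi -9.4 tool z [-0.    -0.001 -1.   ] grasp pt [ 399.2 -280.8   22. ] j [-0.79  0.3   1.91 -0.    0.93 -0.63] t 2.15 open 44.5 F [-1.3 -0.4  3.4]
```

```bash
python3 -m inch '[[[0,0,0],[0,0,-34],1],[[0,0,0],[0,0,-68],1],[[0,0,0],[8,35,-68],1],[[0,0,0],[17,70,-68],1],[[0,0,0],[26,105,-68],1],[[0,0,0],[35,140,-68],1],[[0,0,0],[44,173,-68],1],[[0,0,0],[44,173,-68],1],[[0,0,0],[44,173,-68],1],[[0,0,0],[44,173,-68],1]]'; python3 go.py 577 -266 28 -9.6
```

```text
time: 2.98
ee_pos: [0.5765, -0.2653, 0.2687]
eef_rot: [-0.001, 0.763, 0.647, -0.0]
contact_force: [-0.4, 0.4, 0.4]
opening: 0.479
finger_force: 29.9
shift [-0.7  0.8 60.7] turn z 0.2 psi -9.4 tool z [-0.002  0.001 -1.   ] grasp pt [ 576.5 -265.3   88.7] j [-0.57  0.46  1.5  -0.    1.18 -0.4 ] t 2.98 open 45.0 F [-0.4  0.4  0.4]
```

```bash
python3 -m inch '[[[0,0,0],[0,0,30],1],[[0,0,0],[0,0,50],1],[[0,0,0],[0,0,61],1],[[0,0,0],[0,0,61],1],[[0,0,0],[0,0,61],1],[[0,0,0],[0,0,61],0.3],[[0,0,0],[0,0,61],0.3],[[0,0,0],[0,0,61],0.3],[[0,0,0],[0,0,61],0.3],[[0,0,0],[0,0,40],0.3],[[0,0,0],[0,0,10],0.3],[[0,0,0],[0,0,-10],0.3]]'; python3 go.py 457 85 95 -9.6
python3 - <<'E'
from plant import *
import cv2
c=read_camera("wrist");cv2.imwrite("pics/w2.png",c["image"][:,:,::-1])
E
```

```text
time: 3.98
ee_pos: [0.5774, -0.2658, 0.2816]
eef_rot: [0.001, 0.763, 0.646, 0.0]
contact_force: [0.1, -0.7, 1.0]
opening: 0.699
finger_force: 0.0
shift [ 326.3 -176.3    6.2] turn z 0.1 psi -9.5 tool z [ 0.001 -0.001 -1.   ] grasp pt [ 577.4 -265.8  101.6] j [-0.57  0.45  1.49  0.    1.2  -0.4 ] t 3.98 open 65.7 F [ 0.1 -0.7  1. ]
```

View pics/w2.png

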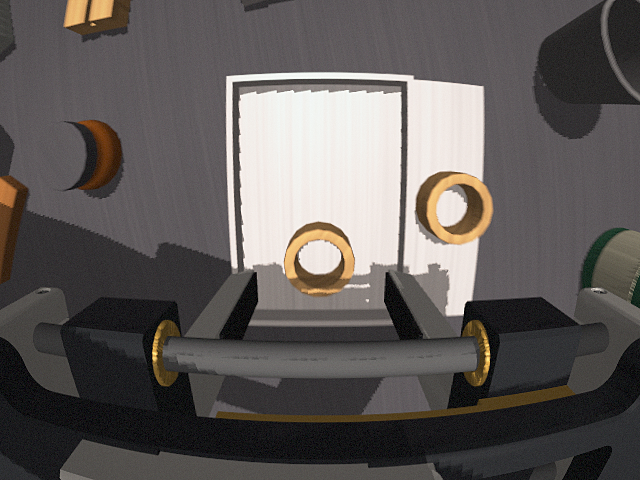

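Ring at (320,259) stands flat in the ring tray. On to the second ring.

```bash
python3 -m inch '[[[0,0,0],[326,-176,6],0.25],[[0,0,0],[326,-176,6],0.25],[[0,0,0],[326,-176,6],0.25],[[0,0,0],[326,-176,6],0.25],[[0,0,0],[326,-176,6],0.25],[[0,0,0],[326,-176,6],0.25],[[0,0,0],[326,-176,6],0.25],[[0,0,0],[326,-176,6],0.25],[[0,0,0],[326,-176,6],0.25],[[0,0,0],[326,-176,6],0.25],[[0,0,0],[326,-176,6],0.25],[[0,0,0],[326,-176,6],0.25]]'; python3 go.py 457 85 23 -9.6
```

```text
time: 5.03
ee_pos: [0.4573, 0.0847, 0.2738]
eef_rot: [0.001, 0.763, 0.647, 0.0]
contact_force: [-0.6, 0.7, -0.5]
opening: 0.749
finger_force: 0.0
shift [ 0.3 -0.4 70.8] turn z 0.2 psi -9.4 tool z [ 0.001 -0.001 -1.   ] grasp pt [457.3  84.7  93.8] j [-0.    0.13  1.93 -0.    1.08  0.16] t 5.03 open 70.4 F [-0.6  0.7 -0.5]
```

```bash
python3 -m inch '[[[0,0,0],[0,0,35],0.25],[[0,0,0],[0,0,71],0.25],[[0,0,0],[0,0,71],0.25],[[0,0,0],[0,0,71],0.25],[[0,0,0],[0,0,71],1],[[0,0,0],[0,0,71],1],[[0,0,0],[0,0,71],1],[[0,0,0],[0,0,71],1],[[0,0,0],[0,0,71],1],[[0,0,0],[0,0,71],1],[[0,0,0],[0,0,36],1],[[0,0,0],[0,0,0],1]]'; python3 go.py 589 -191 95 -9.6
```

```text
time: 6.03
ee_pos: [0.4552, 0.0848, 0.2719]
eef_rot: [-0.003, 0.763, 0.646, -0.003]
contact_force: [0.7, -0.6, -0.5]
opening: 0.486
finger_force: 30.0
shift [-250.1  177.2   -4.2] turn z 0.1 psi -9.5 tool z [-0.008  0.    -1.   ] grasp pt [455.2  84.8  91.9] j [-0.    0.13  1.93  0.    1.09  0.16] t 6.03 open 45.7 F [ 0.7 -0.6 -0.5]
```

```bash
python3 -m inch '[[[0,0,0],[-250,177,-4],1],[[0,0,0],[-250,177,-4],1],[[0,0,0],[-250,177,-4],1],[[0,0,0],[-250,177,-4],1],[[0,0,0],[-250,177,-4],1],[[0,0,0],[-250,177,-4],1],[[0,0,0],[-250,177,-4],1],[[0,0,0],[-250,177,-4],1],[[0,0,0],[-250,177,-4],1],[[0,0,0],[-250,177,-4],1],[[0,0,0],[-250,177,-4],1]]'; python3 go.py 589 -191 28.5 -9.6
```

```text
time: 6.95
ee_pos: [0.5899, -0.1898, 0.277]
eef_rot: [-0.001, 0.763, 0.647, -0.0]
contact_force: [-0.2, 0.0, -0.5]
opening: 0.48
finger_force: 30.0
shift [-1.4 -0.5 68.5] turn z 0.2 psi -9.4 tool z [-0.002  0.001 -1.   ] grasp pt [ 589.9 -189.8   97. ] j [-0.45  0.43  1.54  0.    1.18 -0.29] t 6.95 open 45.1 F [-0.2  0.  -0.5]
```

```bash
python3 -m inch '[[[0,0,0],[-1,0,35],1],[[0,0,0],[-1,0,57],1],[[0,0,0],[-1,0,69],1],[[0,0,0],[-1,0,69],1],[[0,0,0],[-1,0,69],1],[[0,0,0],[-1,0,69],0.3],[[0,0,0],[-1,0,69],0.3],[[0,0,0],[-1,0,69],0.3],[[0,0,0],[-1,0,69],0.3],[[0,0,0],[-1,0,45],0.3],[[0,0,0],[-1,0,15],0.3],[[0,0,0],[-1,0,-5],0.3]]'; python3 go.py 442 -39 95 -11
```

```text
time: 7.95
ee_pos: [0.5907, -0.1921, 0.2848]
eef_rot: [0.001, 0.763, 0.646, 0.0]
contact_force: [0.6, -0.0, -1.0]
opening: 0.698
finger_force: 0.0
shift [ 126.6 -171.9    9.5] turn z 1.5 psi -9.5 tool z [ 0.002 -0.001 -1.   ] grasp pt [ 590.7 -192.1  104.8] j [-0.45  0.42  1.53  0.    1.19 -0.29] t 7.95 open 65.6 F [ 0.6 -0.  -1. ]
```

```bash
python3 -m inch '[[[0,0,1.5],[127,-172,10],0.25],[[0,0,1.5],[127,-172,10],0.25],[[0,0,1.5],[127,-172,10],0.25],[[0,0,1.5],[127,-172,10],0.25],[[0,0,1.5],[127,-172,10],0.25],[[0,0,1.5],[127,-172,10],0.25],[[0,0,1.5],[127,-172,10],0.25],[[0,0,1.5],[127,-172,10],0.25],[[0,0,1.5],[127,-172,10],0.25]]'; python3 go.py 442 -39 22 -11
```

```text
time: 8.7
ee_pos: [0.4431, -0.0393, 0.2737]
eef_rot: [0.001, 0.772, 0.636, 0.001]
contact_force: [0.6, -1.2, -0.2]
opening: 0.747
finger_force: 0.0
shift [ 0.1 -1.4 71.7] turn z 0.0 psi -11.0 tool z [ 0.003 -0.001 -1.   ] grasp pt [443.1 -39.3  93.7] j [-0.28  0.09  1.98 -0.    1.07 -0.09] t 8.7 open 70.2 F [ 0.6 -1.2 -0.2]
```

```bash
python3 -m inch '[[[0,0,0],[0,-1,36],0.25],[[0,0,0],[0,-1,71],0.25],[[0,0,0],[0,-1,71],0.25],[[0,0,0],[0,-1,71],0.25],[[0,0,0],[0,-1,71],1],[[0,0,0],[0,-1,71],1],[[0,0,0],[0,-1,71],1],[[0,0,0],[0,-1,71],1],[[0,0,0],[0,-1,71],1],[[0,0,0],[0,-1,71],1],[[0,0,0],[0,-1,36],1],[[0,0,0],[0,-1,0],1]]'; python3 go.py 571 280 100 11
```

```text
time: 9.7
ee_pos: [0.4388, -0.0377, 0.2709]
eef_rot: [-0.003, 0.771, 0.636, -0.002]
contact_force: [0.5, 0.2, -0.2]
opening: 0.476
finger_force: 30.0
shift [337.   69.3  -9.4] turn z -22.0 psi -11.0 tool z [-0.008  0.002 -1.   ] grasp pt [438.8 -37.7  90.9] j [-0.28  0.09  1.98  0.    1.08 -0.09] t 9.7 open 44.8 F [ 0.5  0.2 -0.2]
```

```bash
python3 -m inch '[[[0,0,-22],[337,69,-9],1],[[0,0,-22],[337,69,-9],1],[[0,0,-22],[337,69,-9],1],[[0,0,-22],[337,69,-9],1],[[0,0,-22],[337,69,-9],1],[[0,0,-22],[337,69,-9],1],[[0,0,-22],[337,69,-9],1],[[0,0,-22],[337,69,-9],1],[[0,0,-22],[337,69,-9],1],[[0,0,-22],[337,69,-9],1],[[0,0,-22],[337,69,-9],1],[[0,0,-22],[337,69,-9],1]]'; python3 go.py 571 280 28.5 11
```

```text
time: 10.7
ee_pos: [0.5717, 0.2783, 0.281]
eef_rot: [-0.0, 0.636, 0.772, -0.001]
contact_force: [-0.2, -0.1, -0.9]
opening: 0.472
finger_force: 30.0
shift [ 1.9 -0.2 72.5] turn z 0.0 psi 11.0 tool z [-0.002 -0.001 -1.   ] grasp pt [571.7 278.3 101. ] j [ 0.32  0.45  1.49 -0.    1.2   0.13] t 10.7 open 44.4 F [-0.2 -0.1 -0.9]
```

```bash
python3 -m inch '[[[0,0,0],[0,0,38],1],[[0,0,0],[0,0,60],1],[[0,0,0],[0,0,72],1],[[0,0,0],[0,0,73],1],[[0,0,0],[0,0,73],1],[[0,0,0],[0,0,73],0.3],[[0,0,0],[0,0,73],0.3],[[0,0,0],[0,0,73],0.3],[[0,0,0],[0,0,73],0.3],[[0,0,0],[0,0,50],0.3],[[0,0,0],[0,0,20],0.3],[[0,0,0],[0,0,0],0.3]]'; python3 go.py 406 343 95 105
```

```text
time: 11.7
ee_pos: [0.5727, 0.2798, 0.2839]
eef_rot: [0.001, 0.636, 0.772, 0.001]
contact_force: [0.7, 0.5, 0.6]
opening: 0.701
finger_force: 0.0
shift [  94.  -151.6    8.7] turn z 86.1 psi 11.1 tool z [ 0.002  0.001 -1.   ] grasp pt [572.7 279.8 103.9] j [0.32 0.45 1.48 0.   1.2  0.13] t 11.7 open 65.9 F [0.7 0.5 0.6]
```

```bash
python3 -m inch '[[[0,0,86],[94,-152,9],0.25],[[0,0,86],[94,-152,9],0.25],[[0,0,86],[94,-152,9],0.25],[[0,0,86],[94,-152,9],0.25],[[0,0,86],[94,-152,9],0.25],[[0,0,86],[94,-152,9],0.25],[[0,0,86],[94,-152,9],0.25],[[0,0,86],[94,-152,9],0.25],[[0,0,86],[94,-152,9],0.25],[[0,0,86],[94,-152,9],0.25],[[0,0,86],[94,-152,9],0.25],[[0,0,86],[94,-152,9],0.25]]'; python3 go.py 406 343 22 105
```

```text
time: 12.7
ee_pos: [0.4052, 0.3429, 0.2732]
eef_rot: [-0.0, 0.992, 0.128, 0.0]
contact_force: [-0.5, -0.1, 0.0]
opening: 0.752
finger_force: 0.0
shift [ 0.7  0.1 71.2] turn z -0.2 psi -75.2 tool z [ 0.001  0.001 -1.   ] grasp pt [405.2 342.9  93.2] j [0.54 0.26 1.77 0.   1.11 1.85] t 12.7 open 70.7 F [-0.5 -0.1  0. ]
```

```bash
python3 -m inch '[[[0,0,0],[1,0,36],0.25],[[0,0,0],[1,0,71],0.25],[[0,0,0],[1,0,71],0.25],[[0,0,0],[1,0,71],0.25],[[0,0,0],[1,0,71],1],[[0,0,0],[1,0,71],1],[[0,0,0],[1,0,71],1],[[0,0,0],[1,0,71],1],[[0,0,0],[1,0,71],1],[[0,0,0],[1,0,71],1],[[0,0,0],[1,0,71],1],[[0,0,0],[1,0,71],1]]'; python3 go.py 600 50 100 96
```

```text
time: 13.7
ee_pos: [0.4062, 0.343, 0.2017]
eef_rot: [-0.0, 0.991, 0.131, 0.0]
contact_force: [-0.0, 0.3, 0.4]
opening: 0.22
finger_force: 0.0
shift [110.9 333.4 -78.3] turn z 9.1 psi -74.9 tool z [ 0.  0. -1.] grasp pt [406.2 343.   21.7] j [0.54 0.38 1.8  0.   0.97 1.85] t 13.7 open 20.7 F [-0.   0.3  0.4]
```

```bash
python3 -m inch '[[[0,0,0],[0,0,0],1],[[0,0,0],[0,0,0],1],[[0,0,0],[0,0,0],1],[[0,0,0],[0,0,-35],1],[[0,0,0],[0,0,-75],1],[[0,0,0],[0,0,-75],1],[[0,0,0],[0,0,-75],1]]'; python3 go.py 600 50 100 96
```

```text
time: 14.28
ee_pos: [0.4074, 0.3437, 0.2795]
eef_rot: [-0.001, 0.991, 0.131, 0.003]
contact_force: [0.2, 0.0, -0.5]
opening: 0.168
finger_force: 30.0
shift [109.5 333.8  -0.4] turn z 9.1 psi -74.9 tool z [ 0.006  0.003 -1.   ] grasp pt [407.4 343.7  99.5] j [ 0.54  0.26  1.76 -0.    1.12  1.85] t 14.28 open 15.7 F [ 0.2  0.  -0.5]
```

```bash
python3 -m inch '[[[0,0,9],[110,334,0],1],[[0,0,9],[110,334,0],1],[[0,0,9],[110,334,0],1],[[0,0,9],[110,334,0],1],[[0,0,9],[110,334,0],1],[[0,0,9],[110,334,0],1],[[0,0,9],[110,334,0],1],[[0,0,9],[110,334,0],1],[[0,0,9],[110,334,0],1],[[0,0,9],[110,334,0],1],[[0,0,9],[110,334,0],1],[[0,0,9],[110,334,0],1]]'; python3 go.py 600 50 27 96
python3 - <<'E'
from plant import *
import cv2
c=read_camera("wrist");cv2.imwrite("pics/w3.png",c["image"][:,:,::-1])
E
```

```text
time: 15.28
ee_pos: [0.5982, 0.0498, 0.2749]
eef_rot: [-0.001, 0.999, 0.053, -0.002]
contact_force: [-0.5, 0.4, -0.5]
opening: 0.171
finger_force: 30.0
shift [ 2.1  0.1 67.9] turn z 0.1 psi -83.9 tool z [-0.004  0.001 -1.   ] grasp pt [598.2  49.8  94.9] j [-0.06  0.39  1.59  0.    1.16  1.4 ] t 15.28 open 16.0 F [-0.5  0.4 -0.5]
```

View pics/w3.png

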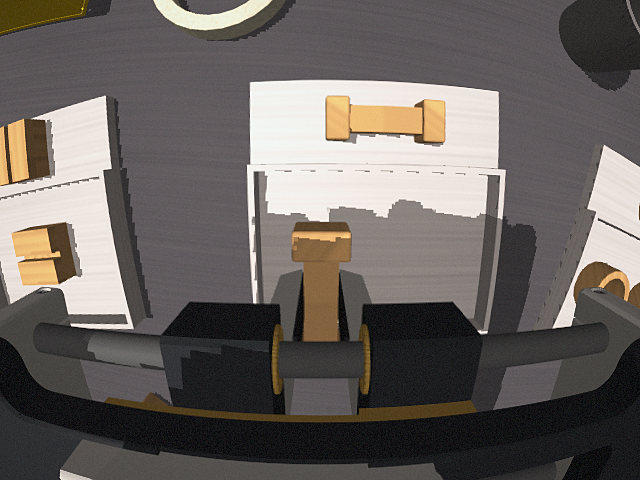

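The rest (end at (322,243)) is held level above the rest tray, between its walls at 255 and 490. I'll lower and release it.

```bash
python3 -m inch '[[[0,0,0],[2,0,34],1],[[0,0,0],[2,0,56],1],[[0,0,0],[2,0,67],1],[[0,0,0],[2,0,68],1],[[0,0,0],[2,0,68],1],[[0,0,0],[2,0,68],0.6],[[0,0,0],[2,0,68],0.6],[[0,0,0],[2,0,68],0.6],[[0,0,0],[2,0,68],0.6],[[0,0,0],[2,0,45],0.6],[[0,0,0],[2,0,15],0.6],[[0,0,0],[2,0,-10],0.6]]'; python3 go.py 414 200 95 55
```

```text
time: 16.33
ee_pos: [0.6013, 0.0493, 0.2879]
eef_rot: [-0.0, 0.999, 0.053, -0.0]
contact_force: [0.7, -0.8, 0.7]
opening: 0.399
finger_force: 0.0
shift [-170.2 -169.7   12.9] turn z 41.1 psi -83.9 tool z [-0.  0. -1.] grasp pt [601.3  49.3 107.9] j [-0.06  0.38  1.57  0.    1.19  1.4 ] t 16.33 open 37.5 F [ 0.7 -0.8  0.7]
```

```bash
python3 -m inch '[[[0,0,41],[-170,-170,13],0.3],[[0,0,41],[-170,-170,13],0.3],[[0,0,41],[-170,-170,13],0.3],[[0,0,41],[-170,-170,13],0.3],[[0,0,41],[-170,-170,13],0.3],[[0,0,41],[-170,-170,13],0.3],[[0,0,41],[-170,-170,13],0.3],[[0,0,41],[-170,-170,13],0.3],[[0,0,41],[-170,-170,13],0.3],[[0,0,41],[-170,-170,13],0.3]]'; python3 go.py 414 200 22 55
```

```text
time: 17.17
ee_pos: [0.4156, 0.1999, 0.2743]
eef_rot: [-0.0, 0.954, -0.3, 0.001]
contact_force: [0.9, 0.3, 0.6]
opening: 0.699
finger_force: 0.0
shift [-1.5  0.9 72.3] turn z 0.1 psi -124.9 tool z [ 0.002  0.    -1.   ] grasp pt [415.6 199.9  94.3] j [ 0.26  0.12  1.94 -0.    1.08  2.44] t 17.17 open 65.7 F [0.9 0.3 0.6]
```

```bash
python3 -m inch '[[[0,0,0],[-1,1,36],0.3],[[0,0,0],[-1,1,72],0.3],[[0,0,0],[-1,1,72],0.3],[[0,0,0],[-1,1,72],1],[[0,0,0],[-1,1,72],1],[[0,0,0],[-1,1,72],1],[[0,0,0],[-1,1,72],1],[[0,0,0],[-1,1,72],1],[[0,0,0],[-1,1,72],1],[[0,0,0],[-1,1,72],1],[[0,0,0],[-1,1,72],1],[[0,0,0],[-1,1,72],1]]'; python3 -m inch '[[[0,0,0],[0,0,0],1],[[0,0,0],[0,0,0],1],[[0,0,0],[0,0,0],1],[[0,0,0],[0,0,-35],1],[[0,0,0],[0,0,-75],1],[[0,0,0],[0,0,-75],1],[[0,0,0],[0,0,-75],1]]'; python3 go.py 608 -26 100 96
```

```text
time: 18.17
ee_pos: [0.4128, 0.2001, 0.2018]
eef_rot: [0.0, 0.954, -0.3, 0.0]
contact_force: [-0.9, -0.6, 1.5]
opening: 0.168
finger_force: 30.0
time: 18.75
ee_pos: [0.4142, 0.2005, 0.2791]
eef_rot: [-0.002, 0.954, -0.3, 0.003]
contact_force: [-0.3, -0.9, -1.8]
opening: 0.166
finger_force: 30.0
shift [ 2.886e+02  7.490e+01 -1.000e-01] turn z -40.9 psi -124.9 tool z [ 0.006  0.002 -1.   ] grasp pt [414.2 200.5  99.1] j [0.26 0.11 1.94 0.   1.09 2.44] t 18.75 open 15.6 F [-0.3 -0.9 -1.8]
```

```bash
python3 -m inch '[[[0,0,-41],[289,75,0],1],[[0,0,-41],[289,75,0],1],[[0,0,-41],[289,75,0],1],[[0,0,-41],[289,75,0],1],[[0,0,-41],[289,75,0],1],[[0,0,-41],[289,75,0],1],[[0,0,-41],[289,75,0],1],[[0,0,-41],[289,75,0],1],[[0,0,-41],[289,75,0],1],[[0,0,-41],[289,75,0],1],[[0,0,-41],[289,75,0],1],[[0,0,-41],[289,75,0],1]]'; python3 go.py 608 -26 27.2 96
python3 - <<'E'
from plant import *
import cv2
c=read_camera("wrist");cv2.imwrite("pics/w4.png",c["image"][:,:,::-1])
E
```

```text
time: 19.75
ee_pos: [0.6057, -0.0254, 0.2754]
eef_rot: [-0.001, 0.999, 0.054, -0.001]
contact_force: [-0.8, 0.1, -0.1]
opening: 0.17
finger_force: 30.0
shift [ 2.4  0.9 68.2] turn z 0.2 psi -83.8 tool z [-0.003  0.001 -1.   ] grasp pt [605.7 -25.4  95.4] j [-0.18  0.4   1.57  0.    1.17  1.28] t 19.75 open 16.0 F [-0.8  0.1 -0.1]
```

View pics/w4.png

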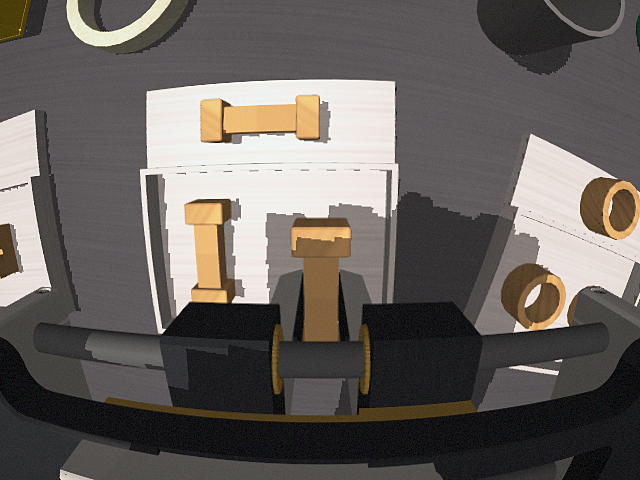

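The first rest lies flat at (208,250). The second is level at (320,240) with a clear gap. I'll lower it, release and retreat.

```bash
python3 -m inch '[[[0,0,0],[2,1,34],1],[[0,0,0],[2,1,56],1],[[0,0,0],[2,1,67],1],[[0,0,0],[2,1,68],1],[[0,0,0],[2,1,68],1],[[0,0,0],[2,1,68],0.6],[[0,0,0],[2,1,68],0.6],[[0,0,0],[2,1,68],0.6],[[0,0,0],[2,1,68],0.6],[[0,0,0],[2,1,45],0.6],[[0,0,0],[2,1,10],0.6],[[0,0,0],[2,1,-25],0.6]]'
python3 -m inch '[[[0,0,0],[-100,0,-30],0.6],[[0,0,0],[-200,0,-60],0.6],[[0,0,0],[-200,0,-60],0.6],[[0,0,0],[-200,0,-60],0.6],[[0,0,0],[-200,0,-60],0.6],[[0,0,0],[-200,0,-60],0.6],[[0,0,0],[-200,0,-60],0.6],[[0,0,0],[-200,0,-60],0.6],[[0,0,0],[-200,0,-60],0.6]]'
python3 - <<'E'
from plant import *
from h import *
c=read_camera("top");cv2.imwrite("pics/top1.png",c["image"][:,:,::-1]);pieces(c,zmin=.0265)
c=read_camera("scene");cv2.imwrite("pics/scene1.png",c["image"][:,:,::-1])
E
```

```text
time: 20.8
ee_pos: [0.6083, -0.0275, 0.3015]
eef_rot: [-0.0, 0.999, 0.053, -0.002]
contact_force: [0.4, 0.0, 0.3]
opening: 0.402
finger_force: 0.0
time: 21.55
ee_pos: [0.4113, -0.049, 0.3618]
eef_rot: [0.0, 0.999, 0.053, 0.0]
contact_force: [0.3, -0.0, -0.6]
opening: 0.401
finger_force: 0.0
[55. 68.] 1339 c mm 851 590 size 178 121 ang 90 z 0.064
[ 66. 103.] 962 c mm 795 546 size 117 242 ang 35 z 0.064
[160.  70.] 1468 c mm 849 366 size 183 119 ang 90 z 0.063
[171. 104.] 976 c mm 794 327 size 114 242 ang 34 z 0.063
[588. 103.] 1123 c mm 812 -544 size 197 95 ang 37 z 0.063
[477.  98.] 363 c mm 819 -315 size 78 33 ang 57 z 0.064
[403.  93.] 336 c mm 817 -155 size 64 35 ang 71 z 0.063
[395. 115.] 165 c mm 775 -141 size 59 17 ang 70 z 0.064
[317. 155.] 360 c mm 691 21 size 26 71 ang 7 z 0.038
[444. 166.] 276 c mm 669 -244 size 45 44 ang 71 z 0.043
[185. 169.] 504 c mm 657 296 size 47 46 ang 11 z 0.039
[ 36. 201.] 1359 c mm 587 611 size 122 57 ang 37 z 0.051
[338. 180.] 93 c mm 637 -24 size 19 25 ang 7 z 0.031
[301. 185.] 101 c mm 619 53 size 32 23 ang 1 z 0.030
[340. 201.] 157 c mm 601 -30 size 54 25 ang 0 z 0.029
[418. 203.] 225 c mm 591 -190 size 44 44 ang 47 z 0.035
[192. 202.] 211 c mm 586 280 size 21 45 ang 11 z 0.031
[455. 210.] 229 c mm 578 -267 size 44 45 ang 45 z 0.034
[304. 210.] 105 c mm 577 47 size 24 25 ang 2 z 0.031
[194. 214.] 217 c mm 562 275 size 21 46 ang 10 z 0.032
[ 28. 336.] 1902 c mm 302 611 size 119 106 ang 0 z 0.032
[325. 345.] 1077 c mm 295 5 size 67 79 ang 11 z 0.032
[289. 342.] 103 c mm 298 71 size 36 18 ang 2 z 0.031
[ 11. 394.] 348 c mm 194 611 size 91 49 ang 44 z 0.066
```

View pics/top1.png

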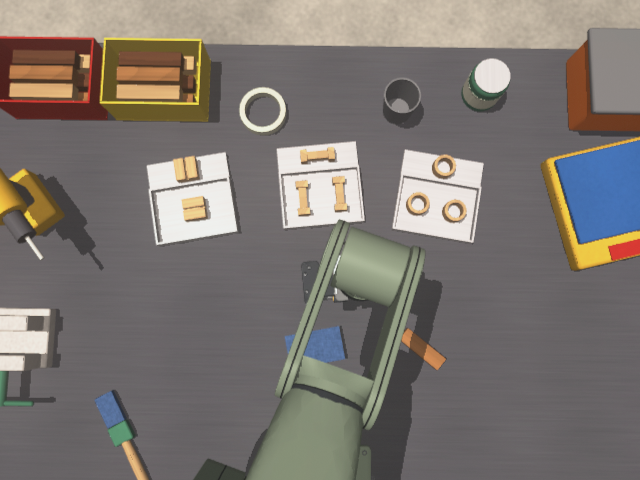

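View pics/scene1.png

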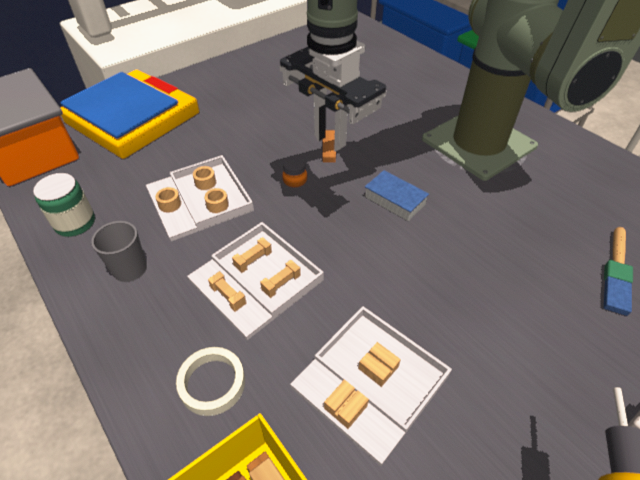

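All five pieces lie flat in their trays and apart: rings at (418,203) and (455,210), rests at (303,198) and (340,194), block at (193,208) in the top view. In the scene view the jar is still at (294,173) and the gripper is clear.

```bash
python3 -c "
from plant import *
print(hand_in())"
```

```text
the job is handed in; nothing more can be done
None
```

All five pieces are in their matching trays, upright and not touching each other; the wax jar was left where it stood, and the job was handed in at about 22 s of the 112 s allowed.

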